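Find the tin with the silver and lock it away

TASK

One of the three identical closed tins on the jeweller's bench holds the silver casting button and is plainly heavier; find it by gently nudging the tins, slide back the cover of the lock case, slide the heavy tin along the bench fully home into the open bay, and slide the cover fully shut over it. The tins are thin and dent easily, so push them only lightly; keep them upright, leave the two light tins where they stand, give or take a nudge of a few centimetres, and leave everything else on the bench alone.

Things in the scene. Friction and masses are not known exactly. Their poses are not given: they have to be found in the camera images.
- tin_a: one of three look-alike closed round aluminium tins, too wide to grip: body 83 mm, lid rim 86 mm diameter (rim 24-32 mm up), 32 mm tall. Origin: centre of underside, z up. Any one of the three holds the silver and weighs 0.6-1.0 kg, the other two 0.1-0.14 kg; sliding on the bench the full one resists with 3-7 N, the light ones with about 1 N or less. A push over 20 N dents it
- tin_b: one of three look-alike closed round aluminium tins, too wide to grip: body 83 mm, lid rim 86 mm diameter (rim 24-32 mm up), 32 mm tall. Origin: centre of underside, z up. Any one of the three holds the silver and weighs 0.6-1.0 kg, the other two 0.1-0.14 kg; sliding on the bench the full one resists with 3-7 N, the light ones with about 1 N or less. A push over 20 N dents it
- tin_c: one of three look-alike closed round aluminium tins, too wide to grip: body 83 mm, lid rim 86 mm diameter (rim 24-32 mm up), 32 mm tall. Origin: centre of underside, z up. Any one of the three holds the silver and weighs 0.6-1.0 kg, the other two 0.1-0.14 kg; sliding on the bench the full one resists with 3-7 N, the light ones with about 1 N or less. A push over 20 N dents it
- case: low grey steel lock case fixed to the bench, 236 mm long (its y), 96 deep (x), 46 high. Origin: centre of footprint, z up; front is -x. The -y half is closed; the +y half is the bay: inside y 2 to 114 mm, back wall's face at x = 44, 4 mm side walls ending at x = -48, 1 mm floor with a lip sloping up from the bench (x -76 to -48), open in front and, cover slid back, on top
- bay_home (a point): centre of the tin's place on the bay floor, axes as the case: a tin touching the back wall, midway between the side walls, has its origin here (case frame 1, 58, 1 mm)
- bay_mouth (a point): middle of the bay's front opening, on the floor, axes as the case (case frame -48, 58, 1 mm); a tin enters towards the case's +x
- cover (a joint): sliding aluminium cover of the case, 120 mm long: top plate (top 51 mm above bench) with a 4 mm front flange (inner face at case x = -48 mm) that cannot pass a tin standing out of the bay. 0 m = fully shut over the bay, 0.116 = slid right back over the closed half (towards case -y), a stop at each end. About 1.5 N of friction; stays where left
- cover_knob (a point): centre of the top of the cover's upright round steel knob, 15 mm diameter, 30 mm tall, top 81 mm above the bench; travels with the cover (shut: case frame 0, 83 mm; slid back: 0, -33 mm); can be pushed from either side
- setting_block: plywood setter's block 85 x 68 x 20 mm with a small brass piece in cement on its white top; bystander; origin centre of underside
- ring_clamp: wooden ring clamp 105 x 26 x 22 mm with brass band, long along its x, lying down; bystander; origin centre of underside
- hammer: chasing hammer, about 240 mm long along its x, ball-ended wooden handle to -x, steel head to +x, 30 mm high; bystander; origin below the handle's middle
- hex_key: black hex key, L-shaped, 80 x 26 mm, 6 mm thick; bystander; origin on its long leg, underside
- loupe: black eye loupe, 36 mm diameter, 30 mm tall; bystander; origin centre of underside
- pliers: red-handled pliers, 155 mm long, 12 mm high, jaws to its +x; bystander; origin under the pivot
- bench_block: plain square steel bench block 75 x 75 x 20 mm; bystander; origin centre of underside
- tape_roll: black roll of tape 52 mm diameter, 24 mm tall; bystander; origin centre of underside

How it is judged:
By the outcome, as a careful person would: the job done as asked, in the order asked, and still so for the second after the job is handed in, with the robot touching nothing.
It also fails if it takes over 72 s, if anything falls off the work surface, if the arm or the gripper's body presses on something with over 40 N, if the wrist force passes 120 N, or if a joint passes its speed limit or range.

ROBOT

A 7-joint arm with a two-finger parallel gripper is mounted at the origin on the work surface. World frame = base frame: x ahead of the robot, y to its left, z up, the work surface at z = 0. Lengths are in m, angles in rad, forces in N, time in s.
With the tool pointing down it reaches from about 0.425 to 0.8 m from the base axis. Payload 8.3 kg.
Tool frame: the origin (TCP) lies on the centre line of the jaws, within the pads' length; the fingertips stand 17 mm ahead of it and the grasp point (between the pads) lies 2 mm behind it; z points along the fingers, y is the line along which they close (so a half turn about z gives the same grasp; the last joint's range is limited). The gripper opens to 85 mm and grips with 20 to 120 N. Pads are 22 mm wide; open, the fingers measure 114 mm over their backs; the gripper's body (76 mm by 85 mm) begins 54 mm behind the grasp point. The pads swing forward as they close: fully open they stand 13 mm farther back than shut.
Start: joints at [-1.376, 0.383, 0.016, 1.37, -0.006, 1.388, -0.046], TCP at [0.159, 0.604, 0.248] pointing down, gripper open.
Joint ranges: [-2.95, 2.95], [-0.25, 2.06], [-1.52, 1.56], [0.18, 2.33], [-1.44, 4.58], [0.02, 2.06], [-3.01, 3.01]. Speed limits (rad/s): [2.39, 2.39, 3.01, 3.01, 3.14, 3.14, 3.14].

INTERFACE

Orientations are given as a unit quaternion [x, y, z, w].
In Python, from cell import get_state, read_camera, camera_info, env gives the robot as it stands.
- The arm moves only by the tool carry_out, never from a script. Its arguments are lists of equal length, an entry for each row: "offset": the shift along the world's x, y, z in m, a list of three; "angular": the turn, a rotation vector about the world's x, y, z in degrees, a list of three. A call has 1 to 20 rows; each row is the pose to reach, as a shift and turn from the pose commanded when the call began; what a row does not reach only later rows make up. A row lasts 1/8 s, in which the tool goes at most 62.5 mm and 10.7 degrees, less where a joint would pass 70% of its speed; a pose out of reach is approached as far as the arm can. A call with a gripper value outside its range is refused whole. "claw" is the opening, from 0 (shut) to 1 (fully open), set as the call begins (left out, the last holds). The fingers move at their own pace and stop on an object; the grip force is fixed at half the most. Time passes only in rows, so rows that repeat a pose let the fingers close. It gives the time, the measured TCP pose, the force, the opening and the grip force at its end, in the units of the state.
- get_state(): the state, without advancing time (a new reading comes with each control period).
- read_camera(name): name is "scene" or "top"; returns (picture, depth): 480x640x3 uint8, red, green, blue; 480x640 float32, m along the optical axis (not along the pixel's ray), 0 where there is no reading.
- camera_info(name): a dict with "fx", "fy", "cx", "cy" (pixels), "R" (3x3) and "t" (3): a world point X has camera coordinates R X + t. Camera axes: x right, y down, z forward; pixel columns grow to the right and rows downward; lengths in m; the calibration is good to about 2 mm. A picture is of the moment at which its call begins. camera_info takes no time and is no camera call.
- env.finish_job(): hands the job in; it is judged then, once.
The state is a dict: "t": time; "joint_positions": joint angles; "dq": joint speeds; "effort": joint torques, N m; "tool_pos": TCP position; "eef_rot": TCP orientation; "ft_force": force on the tool from outside, world axes, zero at the start; "wrist_torque": the same for the moment, N m; "gripper_width": finger opening in m; "gripper_force": force on a finger pad.
Only numpy, scipy, OpenCV 4.12 (cv2) and the standard library are available. Lean on these libraries where they do the work, as an engineer would, in place of code of your own. Each camera call takes 0.05 s, during which the arm holds its last target. There are 200 camera calls.

## Working session

There is one attempt and no reset: what is moved stays moved. The work goes in short steps, Python scripts to look and compute and a tool call to move; the robot and the scene stay as the last step left them, time stands still between calls to the robot, and variables do not carry over. Pictures are saved under pics/ and viewed, at most 10 in all, crops included, and the job is handed in when it is done.

Besides the shell and the picture viewer there is one more tool, called after "Call:" as name(argument=value, ...) on one line, values as JSON. carry_out: Moves the arm, as the interface text tells. Its arguments: {"type":"object","properties":{"offset":{"type":"array"},"angular":{"type":"array"},"claw":{"type":"number"}},"required":["offset","angular"]}

```bash
mkdir -p pics
cat > h.py <<'E'
import numpy as np, cv2
from cell import get_state, read_camera, camera_info, env
def shot(cam,name):
    p,d=read_camera(cam); cv2.imwrite(f'pics/{name}.png',p[:,:,::-1]); np.save(f'pics/{name}.npy',d); return p,d
def world(cam,d,u,v,z=None):
    c=camera_info(cam); R=np.array(c['R']);t=np.array(c['t'])
    r=np.array([(u-c['cx'])/c['fx'],(v-c['cy'])/c['fy'],1.])
    if z is None: return R.T@(r*d[int(v),int(u)]-t)
    o=-R.T@t; w=R.T@r; return o+w*(z-o[2])/w[2]
E
python3 - <<'E'
from h import *
shot('top','top0'); shot('scene','scene0')
s=get_state(); print(s)
c=camera_info('top');print(c)
E
```

```text
{'t': 0.1, 'joint_positions': array([-1.37590484,  0.38415578,  0.0163822 ,  1.37104997, -0.00632328,
        1.38822966, -0.04647957]), 'dq': array([ 0.0011209 , -0.00190803,  0.00029186, -0.00254781,  0.0017653 ,
       -0.00030566,  0.00144488]), 'effort': array([ 3.22880929e-03, -6.29128933e+01,  8.47722888e-01, -3.72754562e+01,
        1.69364439e-02,  1.05722368e-02, -3.37090825e-06]), 'tool_pos': array([0.15919008, 0.603937  , 0.24737743]), 'eef_rot': array([ 1.28502904e-01,  9.91708727e-01, -8.90115812e-04, -1.11973470e-04]), 'ft_force': array([ 0.26911802, -0.3142889 , -0.08712549]), 'wrist_torque': array([-0.00054246,  0.00023239, -0.05951281]), 'gripper_force': 0.0, 'gripper_width': 0.08580197271189359}
{'fx': 485.9789998999317, 'fy': 485.9789998999317, 'cx': 325.2918586812345, 'cy': 234.48221270048697, 'R': array([[-0.03022295, -0.99948834,  0.01047006],
       [-0.98100884,  0.02765307, -0.1919817 ],
       [ 0.19159394, -0.01607348, -0.98134265]]), 't': array([-0.0464531 ,  0.59816067,  1.05654494])}
```

View pics/top0.png

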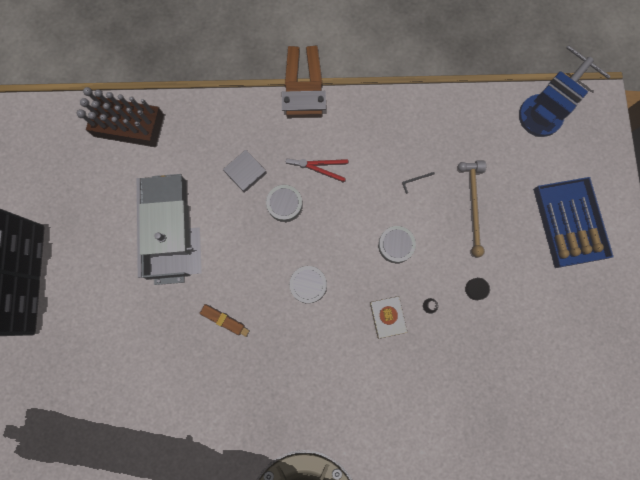

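View pics/scene0.png

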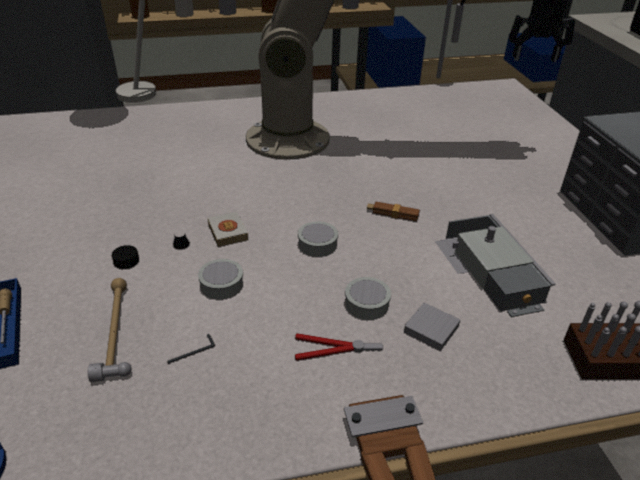

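The top view shows tins at about (284,203), (397,244) and (308,285). The case is at u 137-190, v 175-282, with its front lip facing image right and the knob near (160,236). The bay is at the near end, and the cover is partly over it.

Run:
```python
from h import *
p=cv2.imread('pics/top0.png'); 
c=cv2.resize(p[165:295,125:255],None,fx=4.6,fy=4.6,interpolation=cv2.INTER_CUBIC); cv2.imwrite('pics/c1.png',c)
d=np.load('pics/top0.npy')
g=cv2.cvtColor(p,cv2.COLOR_BGR2GRAY)
# tins: points of depth between 20 and 40mm height near guess
ci=camera_info('top');R=ci['R'];t=ci['t']
v,u=np.mgrid[0:480,0:640]; r=np.stack([(u-ci['cx'])/ci['fx'],(v-ci['cy'])/ci['fy'],np.ones_like(u)],-1)
W=(r*d[...,None]-t)@R; np.save('pics/W0.npy',W)
for n,(a,b) in dict(A=(284,203),B=(397,244),C=(308,285)).items():
    m=(abs(u-a)<25)&(abs(v-b)<25)&(W[...,2]>.027)&(W[...,2]<.04)
    P=W[m]; (x,y),rad=cv2.minEnclosingCircle((P[:,:2]*1000).astype(np.float32)); print(n,m.sum(),P.mean(0),x,y,rad)
print('bench z',[world('top',d,*q).round(4) for q in [(250,250),(350,250),(230,220)]])
m=(u>125)&(u<205)&(v>165)&(v<290)
for lo,hi in [(.047,.056),(.040,.0475),(.06,.09)]:
    P=W[m&(W[...,2]>lo)&(W[...,2]<hi)]; print(lo,len(P),np.median(P[:,2]),cv2.minAreaRect((P[:,:2]*1000).astype(np.float32)),P.mean(0))
```

```text
A 994 [0.68280366 0.03185309 0.03398564] 683.3173828125 31.928668975830078 43.21477127075195
B 1044 [ 0.57506924 -0.23163407  0.03371876] 575.8458862304688 -232.02992248535156 43.411842346191406
C 1083 [ 0.48652754 -0.02066002  0.03385693] 486.84381103515625 -20.588943481445312 42.7664794921875
bench z [array([ 0.5752,  0.1168, -0.0008]), array([ 0.5685, -0.1231, -0.0012]), array([6.501e-01, 1.650e-01, 4.000e-04])]
0.047 3114 0.05157622452406494 ((631.8112182617188, 315.919677734375), (236.6900177001953, 110.92453002929688), 2.8316807746887207) [0.64259858 0.31831206 0.05145599]
0.04 726 0.046064150137454456 ((632.364990234375, 316.5255126953125), (237.2569580078125, 111.4084243774414), 2.896789789199829) [0.67905485 0.31921908 0.04564093]
0.06 57 0.07932856424102272 ((598.1904296875, 290.6130676269531), (53.92008972167969, 14.855480194091797), 83.6505355834961) [0.59928715 0.30885752 0.07595947]
```

View pics/c1.png

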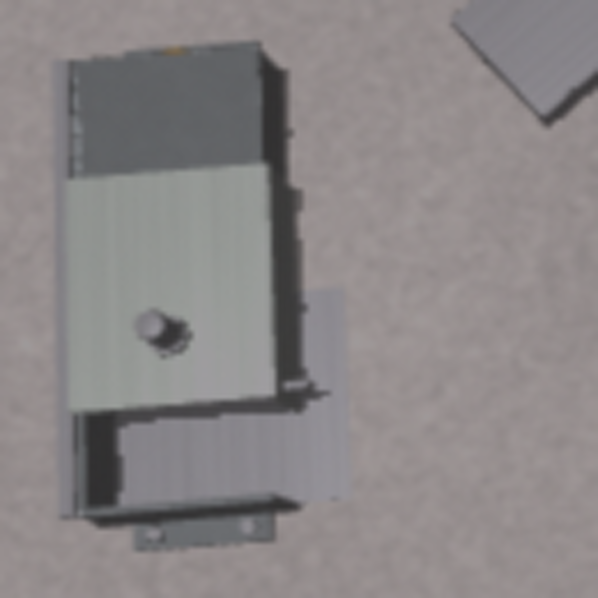

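The crop shows the cover about half open: cover corners at (65,180), (268,163), (278,395), (70,410), and the knob top at (150,322). The near wall of the bay is along crop v≈510, and the lip is on the right, ending at u≈347.

Run:
```python
from h import *
def c(x,y,z): return world('top',None,x/4.6+125-.4,y/4.6+165-.4,z)*1000
for n,a in dict(cFL=(65,180,.051),cFR=(268,163,.051),cNR=(278,395,.051),cNL=(70,410,.051),knob=(150,322,.081),farR=(260,42,.046),farL=(75,60,.046),nearR=(300,506,.046),lipNear=(347,498,0),lipFar=(342,290,0)).items(): print(n,c(*a).round(1)[:2])
W=np.load('pics/W0.npy')[165:290,125:205]
z=W[...,2]
K=W[(z>.072)&(z<.09)]; print('knob',K.mean(0),len(K))
P=W[(z>.0485)&(z<.054)]
r=cv2.minAreaRect((P[:,:2]*1000).astype(np.float32));
hist,_=np.histogram(P[:,1],bins=np.arange(.25,.39,.005));print(hist)
# cover edges: per image column min/max x; front edge y per row
for y in np.arange(.28,.35,.01):
    q=P[abs(P[:,1]-y)<.004]; print(round(y,2),q[:,0].min().round(4),q[:,0].max().round(4))
for x in np.arange(.59,.69,.015):
    q=P[abs(P[:,0]-x)<.004]; print(round(x,3),q[:,1].min().round(4),q[:,1].max().round(4))
print('lower')
P=W[(z>.042)&(z<.0487)]
for y in np.arange(.28,.36,.01):
    q=P[abs(P[:,1]-y)<.004]; print(round(y,2),q[:,0].min().round(4),q[:,0].max().round(4))
for x in np.arange(.70,.75,.01):
    q=P[abs(P[:,0]-x)<.004]; print(round(x,3),q[:,1].min().round(4),q[:,1].max().round(4))
```

```text
cFL [683.1 368. ]
cFR [689.2 265.8]
cNR [569.8 257.8]
cNL [565.1 360.4]
knob [602.4 312.5]
farR [755.2 273. ]
farL [748.1 367.5]
nearR [514.6 246.9]
lipNear [523.5 235. ]
lipFar [633.3 239.8]
knob [0.59995081 0.31050527 0.08047223] 41
[  0   7  66  86  93  98 106  97 107 100  96  85  88  84  84  96  96  97
 101  95 100 121 128 101  46   1   0   0]
0.28 0.5163 0.7465
0.29 0.5187 0.7461
0.3 0.5169 0.7494
0.31 0.5149 0.7489
0.32 0.5156 0.7421
0.33 0.5134 0.7468
0.34 0.5638 0.7475
0.59 0.2583 0.3682
0.605 0.2605 0.3693
0.62 0.2611 0.3698
0.635 0.2615 0.3702
0.65 0.2621 0.3712
0.665 0.2647 0.3722
0.68 0.2646 0.3721
lower
0.28 0.517 0.7526
0.29 0.5151 0.7503
0.3 0.5149 0.7498
0.31 0.5153 0.7514
0.32 0.5137 0.7491
0.33 0.514 0.7482
0.34 0.514 0.7492
0.35 0.5122 0.7472
0.7 0.2691 0.3715
0.71 0.2694 0.3751
0.72 0.2707 0.3729
0.73 0.2709 0.375
0.74 0.2706 0.3736
0.75 0.2727 0.3737
```

Call:
carry_out(offset=[[0.524,-0.63,-0.1],[0.524,-0.63,-0.1],[0.524,-0.63,-0.1],[0.524,-0.63,-0.1],[0.524,-0.63,-0.1],[0.524,-0.63,-0.1],[0.524,-0.63,-0.1],[0.524,-0.63,-0.1],[0.524,-0.63,-0.1],[0.524,-0.63,-0.1],[0.524,-0.63,-0.1],[0.524,-0.63,-0.1],[0.524,-0.63,-0.1],[0.524,-0.63,-0.1],[0.524,-0.63,-0.1]], angular=[[0,0,-75.2],[0,0,-75.2],[0,0,-75.2],[0,0,-75.2],[0,0,-75.2],[0,0,-75.2],[0,0,-75.2],[0,0,-75.2],[0,0,-75.2],[0,0,-75.2],[0,0,-75.2],[0,0,-75.2],[0,0,-75.2],[0,0,-75.2],[0,0,-75.2]], claw=0.59)

```text
t: 1.98
tool_pos: [0.683, -0.0266, 0.1473]
eef_rot: [0.708, 0.707, -0.001, -0.0]
ft_force: [-0.2, 1.3, -1.0]
gripper_width: 0.0506
gripper_force: 0.0
```

Call:
carry_out(offset=[[0,0,-0.06],[0,0,-0.1],[0,0,-0.115],[0,0,-0.122],[0,0.003,-0.122],[0,0.006,-0.122],[0,0.009,-0.122],[0,0.011,-0.122],[0,0.013,-0.122],[0,0.015,-0.122],[0,0.0175,-0.122],[0,0.02,-0.122],[0,0.0225,-0.122],[0,0.025,-0.122]], angular=[[0,0,0],[0,0,0],[0,0,0],[0,0,0],[0,0,0],[0,0,0],[0,0,0],[0,0,0],[0,0,0],[0,0,0],[0,0,0],[0,0,0],[0,0,0],[0,0,0]])

```text
t: 3.72
tool_pos: [0.6833, -0.0006, 0.0263]
eef_rot: [0.707, 0.707, -0.0, 0.0]
ft_force: [0.2, -1.4, 2.2]
gripper_width: 0.0503
gripper_force: 1.0
```

```bash
cat >> h.py <<'E'
def top(name,g):
    p,d=shot('top',name); ci=camera_info('top');v,u=np.mgrid[0:480,0:640]
    r=np.stack([(u-ci['cx'])/ci['fx'],(v-ci['cy'])/ci['fy'],np.ones_like(u)],-1)
    W=(r*d[...,None]-ci['t'])@ci['R']; np.save('pics/W.npy',W)
    for x,y in g:
        q=(abs(W[...,0]-x)<.065)&(abs(W[...,1]-y)<.065)&(W[...,2]>.027)&(W[...,2]<.04)
        P=W[q]; 
        if len(P): print('tin',q.sum(),cv2.minEnclosingCircle((P[:,:2]*1000).astype(np.float32)))
    s=get_state(); print(s['t'],s['tool_pos'],s['ft_force'])
    return p,W
E
python3 -c "
from h import *
p,W=top('n1',[(.683,.04)])
"
```

```text
3.775 [6.83356623e-01 3.08513483e-06 2.62836062e-02] [-0.46705028 -1.37431255  1.47999667]
```

```bash
python3 -c "
from h import *
p,d=shot('scene','n2')
c=cv2.resize(p[200:380,250:490],None,fx=3,fy=3); cv2.imwrite('pics/n2c.png',c[:,:,::-1])"
```

```text
(no output)
```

View pics/n2c.png

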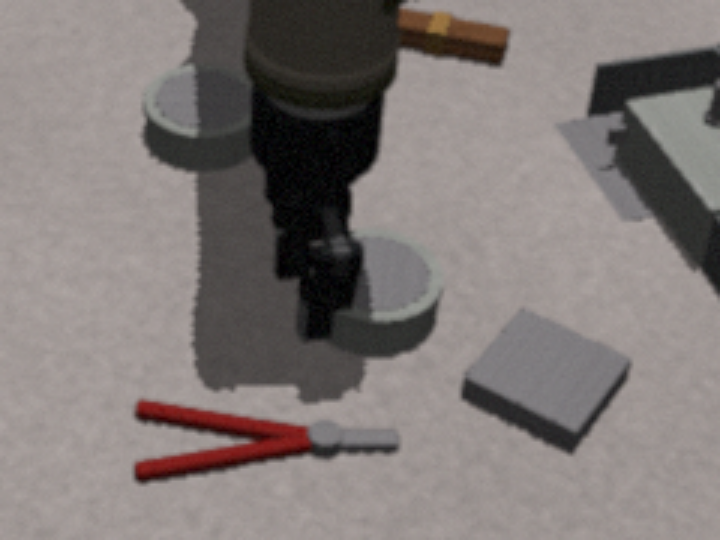

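The fingers are behind tin A, whose right edge has moved from u≈390 to ≈397 (scene pixels). It slid with about 1.4 N of resistance, so it is light. Next is tin C.

Call:
carry_out(offset=[[0,-0.015,0],[0,-0.03,0.04],[-0.05,-0.05,0.06],[-0.1,-0.07,0.06],[-0.15,-0.078,0.06],[-0.196,-0.078,0.04],[-0.196,-0.078,0.01],[-0.196,-0.078,0],[-0.196,-0.075,0],[-0.196,-0.072,0],[-0.196,-0.069,0],[-0.196,-0.067,0],[-0.196,-0.065,0],[-0.196,-0.063,0],[-0.196,-0.0605,0],[-0.196,-0.058,0],[-0.196,-0.0555,0],[-0.196,-0.053,0]], angular=[[0,0,0],[0,0,0],[0,0,0],[0,0,0],[0,0,0],[0,0,0],[0,0,0],[0,0,0],[0,0,0],[0,0,0],[0,0,0],[0,0,0],[0,0,0],[0,0,0],[0,0,0],[0,0,0],[0,0,0],[0,0,0]])

```text
t: 6.08
tool_pos: [0.4873, -0.0556, 0.0265]
eef_rot: [0.708, 0.707, -0.001, 0.001]
ft_force: [-0.3, -6.6, 1.7]
gripper_width: 0.0505
gripper_force: 2.9
```

```bash
python3 -c "
from h import *
p,W=top('n3',[(.683,.045),(.487,-.005)])
"
```

```text
tin 992 ((683.30615234375, 45.04539108276367), 43.51305389404297)
6.125 [ 0.48732236 -0.0551837   0.02643619] [-1.09072015 -6.66604155  1.36177948]
```

C resists with 6.6 N, so it is the heavy tin. Now the cover.

Call:
carry_out(offset=[[0,-0.008,0],[0,-0.025,0.01],[0,-0.025,0.06],[0,-0.01,0.12],[0.02,0.05,0.12],[0.04,0.11,0.12],[0.06,0.17,0.12],[0.073,0.23,0.12]], angular=[[0,0,0],[0,0,0],[0,0,0],[0,0,0],[0,0,0],[0,0,0],[0,0,0],[0,0,0]])

```text
t: 7.12
tool_pos: [0.5612, 0.1758, 0.1473]
eef_rot: [0.707, 0.707, 0.001, 0.0]
ft_force: [1.4, 0.2, 0.3]
gripper_width: 0.0505
gripper_force: 0.0
```

Call:
carry_out(offset=[[0,0.06,0],[0,0.115,0],[0,0.1335,0],[0,0.1335,-0.03],[0,0.1335,-0.055],[0,0.1335,-0.067],[0,0.1335,-0.067],[0.005,0.1335,-0.067],[0.01,0.1335,-0.067],[0.015,0.1335,-0.067],[0.02,0.134,-0.067],[0.025,0.134,-0.067]], angular=[[0,0,0],[0,0,0],[0,0,0],[0,0,0],[0,0,0],[0,0,0],[0,0,0],[0,0,0],[0,0,0],[0,0,0],[0,0,0],[0,0,0]], claw=0)

```text
t: 8.62
tool_pos: [0.5852, 0.3095, 0.0794]
eef_rot: [0.707, 0.707, -0.0, -0.0]
ft_force: [-1.7, 0.3, 1.9]
gripper_width: -0.0
gripper_force: 0.9
```

```bash
python3 -c "
from h import *
p,W=top('n4',[(.683,.045),(.487,-.01)])
"
```

```text
tin 997 ((683.0333251953125, 45.286659240722656), 43.052974700927734)
tin 1090 ((487.6886291503906, -9.96376895904541), 42.95086669921875)
8.675 [0.58577691 0.30933724 0.07931706] [-0.42757674  0.11480738  0.63180631]
```

Call:
carry_out(offset=[[0.008,0.0005,0],[0.016,0.001,0],[0.024,0.0015,0],[0.032,0.002,0],[0.04,0.0025,0],[0.046,0.003,0],[0.05,0.003,0],[0.053,0.003,0],[0.055,0.003,0],[0.0565,0.003,0]], angular=[[0,0,0],[0,0,0],[0,0,0],[0,0,0],[0,0,0],[0,0,0],[0,0,0],[0,0,0],[0,0,0],[0,0,0]])

```text
t: 9.93
tool_pos: [0.6415, 0.3126, 0.0793]
eef_rot: [0.707, 0.707, 0.0, -0.0]
ft_force: [-2.2, 1.3, -1.0]
gripper_width: 0.0
gripper_force: 0.8
```

Call:
carry_out(offset=[[0.001,0,0],[0.002,0,0],[0.003,0,0]], angular=[[0,0,0],[0,0,0],[0,0,0]])

```text
t: 10.3
tool_pos: [0.6441, 0.3124, 0.0792]
eef_rot: [0.707, 0.707, -0.0, -0.0]
ft_force: [-5.5, 0.6, 1.3]
gripper_width: 0.0
gripper_force: 3.0
```

Call:
carry_out(offset=[[0.001,0,0],[0.002,0,0],[0.002,0,0]], angular=[[0,0,0],[0,0,0],[0,0,0]])

```text
t: 10.68
tool_pos: [0.6443, 0.3125, 0.0791]
eef_rot: [0.707, 0.708, -0.002, -0.002]
ft_force: [-11.3, -1.1, 6.5]
gripper_width: -0.0001
gripper_force: 6.2
```

Call:
carry_out(offset=[[-0.01,0,0],[-0.03,0,0.01],[-0.04,0,0.06],[-0.065,-0.05,0.07],[-0.09,-0.1,0.07],[-0.11,-0.155,0.07],[-0.13,-0.21,0.07],[-0.15,-0.265,0.07],[-0.17,-0.32,0.07],[-0.1825,-0.378,0.07]], angular=[[0,0,0],[0,0,0],[0,0,0],[0,0,-4],[0,0,-8],[0,0,-12],[0,0,-16],[0,0,-20],[0,0,-24],[0,0,-24]], claw=0.59)

```text
t: 11.92
tool_pos: [0.4635, -0.0679, 0.1498]
eef_rot: [0.839, 0.544, 0.001, 0.0]
ft_force: [1.9, 0.2, -0.5]
gripper_width: 0.0504
gripper_force: 0.0
```

```bash
python3 -c "
from h import *
p,W=top('n5',[(.683,.045),(.576,-.232)])
c=cv2.resize(p[165:295,125:255],None,fx=4.6,fy=4.6,interpolation=cv2.INTER_CUBIC); cv2.imwrite('pics/c5.png',c[:,:,::-1])
z=W[...,2];m=(z>.072)&(z<.09)&(W[...,1]>.28)&(W[...,1]<.35)&(W[...,0]>.6)&(W[...,0]<.72);print('knob',W[m].mean(0),m.sum())
"
```

```text
tin 1000 ((683.1729736328125, 45.49648666381836), 43.21131134033203)
tin 1042 ((575.1964111328125, -232.3004150390625), 43.270957946777344)
11.975 [ 0.46143567 -0.07668389  0.15015086] [-2.47043353 -8.51934311  0.45232805]
knob [0.66404599 0.31425239 0.08150617] 44
```

View pics/c5.png

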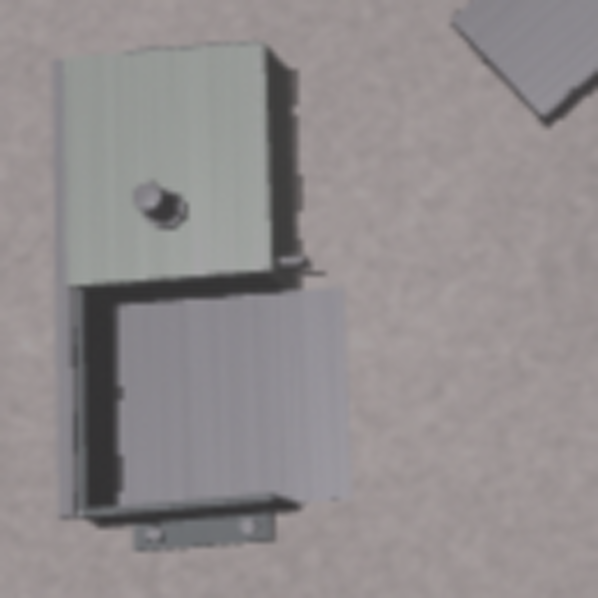

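The bay is fully open, with the cover slid right back and the knob at crop (150,195). Now to push C towards the pre-mouth point.

Call:
carry_out(offset=[[0,0,-0.06],[0,0,-0.1],[0,0,-0.118],[0,0,-0.123],[0.0024,0.0055,-0.123],[0.0044,0.0101,-0.123],[0.0052,0.0119,-0.123],[0.006,0.0137,-0.123],[0.0069,0.0156,-0.123],[0.0079,0.0178,-0.123],[0.0093,0.021,-0.123],[0.0113,0.0256,-0.123],[0.0137,0.0311,-0.123],[0.0165,0.0375,-0.123],[0.0194,0.0439,-0.123],[0.0226,0.0512,-0.123],[0.0258,0.0586,-0.123],[0.029,0.0659,-0.123],[0.0323,0.0732,-0.123]], angular=[[0,0,0],[0,0,0],[0,0,0],[0,0,0],[0,0,0],[0,0,0],[0,0,0],[0,0,0],[0,0,0],[0,0,0],[0,0,0],[0,0,0],[0,0,0],[0,0,0],[0,0,0],[0,0,0],[0,0,0],[0,0,0],[0,0,0]])

```text
t: 14.35
tool_pos: [0.4956, 0.0053, 0.0263]
eef_rot: [0.839, 0.544, -0.001, 0.0]
ft_force: [-3.2, -8.0, 3.3]
gripper_width: 0.0503
gripper_force: 4.6
```

```bash
python3 -c "
from h import *
p,W=top('n6',[(.52,.05)])
"
```

```text
14.4 [0.49623387 0.00671234 0.02633713] [-1.62805246 -4.93416904  1.25151875]
```

Call:
carry_out(offset=[[0.002,0.0046,0],[0.0048,0.011,0],[0.0081,0.0183,0],[0.0117,0.0265,0],[0.0153,0.0348,0],[0.019,0.043,0],[0.0226,0.0512,0],[0.0262,0.0595,0],[0.0299,0.0677,0],[0.0335,0.0759,0],[0.0371,0.0842,0],[0.0408,0.0924,0],[0.0444,0.1007,0],[0.048,0.1089,0],[0.0516,0.1171,0],[0.0553,0.1254,0],[0.0589,0.1336,0],[0.0621,0.1409,0],[0.0646,0.1464,0],[0.0664,0.1505,0]], angular=[[0,0,0],[0,0,0],[0,0,0],[0,0,0],[0,0,0],[0,0,0],[0,0,0],[0,0,0],[0,0,0],[0,0,0],[0,0,0],[0,0,0],[0,0,0],[0,0,0],[0,0,0],[0,0,0],[0,0,0],[0,0,0],[0,0,0],[0,0,0]])

```text
t: 16.9
tool_pos: [0.5623, 0.155, 0.0262]
eef_rot: [0.839, 0.544, -0.002, 0.001]
ft_force: [-5.4, -9.9, 5.3]
gripper_width: 0.0507
gripper_force: 5.4
```

Call:
carry_out(offset=[[-0.003,-0.006,0],[-0.005,-0.012,0],[0.003,-0.016,0],[0.013,-0.019,0],[0.0216,-0.019,0],[0.0216,-0.0167,0]], angular=[[0,0,0],[0,0,0],[0,0,9],[0,0,18],[0,0,27.3],[0,0,27.3]])

```text
t: 17.65
tool_pos: [0.5847, 0.1409, 0.0264]
eef_rot: [0.687, 0.727, 0.0, -0.0]
ft_force: [0.0, 0.3, -0.1]
gripper_width: 0.0502
gripper_force: 0.0
```

```bash
python3 -c "
from h import *
p,W=top('n7',[(.581,.2),(.683,.045)])
c=cv2.resize(p[150:300,125:325],None,fx=3.5,fy=3.5,interpolation=cv2.INTER_CUBIC); cv2.imwrite('pics/c7.png',c[:,:,::-1])
"
```

```text
tin 998 ((682.74951171875, 45.2128791809082), 43.40098571777344)
17.7 [0.5842036  0.14163024 0.02628526] [ 1.36569814 -0.09386953 -0.33044308]
```

View pics/c7.png

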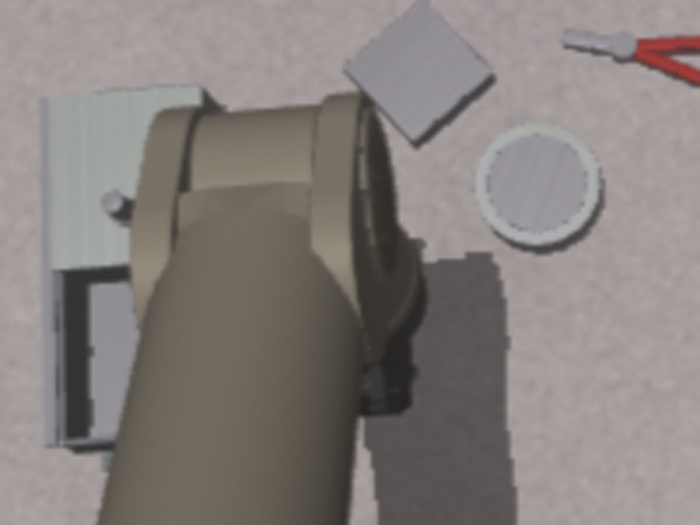

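The arm hides the tin from above, so I'll use the scene camera's depth.

```bash
cat >> h.py <<'E'
def scene(name,x,y,r=.06,lo=.027,hi=.04):
    p,d=shot('scene',name); ci=camera_info('scene');v,u=np.mgrid[0:480,0:640]
    q=np.stack([(u-ci['cx'])/ci['fx'],(v-ci['cy'])/ci['fy'],np.ones_like(u)],-1)
    W=(q*d[...,None]-ci['t'])@ci['R']
    m=(np.hypot(W[...,0]-x,W[...,1]-y)<r)&(W[...,2]>lo)&(W[...,2]<hi)&(d>0)
    P=W[m]; print(len(P),P.mean(0),cv2.minEnclosingCircle((P[:,:2]*1000).astype(np.float32)))
    return p,W
E
python3 -c "
from h import *
p,W=scene('n8',.581,.205,.052)
scene('n8b',.683,.045,.055)
c=cv2.resize(p[180:330,340:560],None,fx=3.2,fy=3.2,interpolation=cv2.INTER_CUBIC); cv2.imwrite('pics/c8.png',c[:,:,::-1])
"
```

```text
568 [0.59111678 0.20504577 0.03244726] ((581.0214233398438, 196.56161499023438), 45.38420486450195)
1201 [0.68572964 0.04370363 0.03238026] ((682.414306640625, 45.69999313354492), 44.82387161254883)
```

View pics/c8.png

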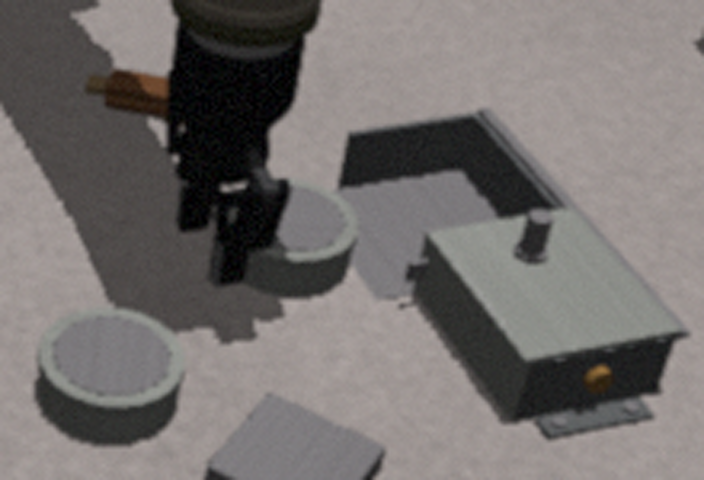

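The scene crop shows tin C upright in front of the lip, with the fingers behind it and the bay clear. The fitted centre is about (0.581, 0.198), as planned. Now to push it in.

Call:
carry_out(offset=[[-0.0003,0.006,0],[-0.0006,0.01,0],[-0.0007,0.012,0],[-0.0008,0.014,0],[-0.0009,0.016,0],[-0.0011,0.019,0],[-0.0014,0.024,0],[-0.0018,0.031,0],[-0.0023,0.039,0],[-0.0028,0.048,0],[-0.0033,0.057,0],[-0.0038,0.066,0],[-0.0044,0.075,0],[-0.0049,0.084,0],[-0.0053,0.092,0],[-0.0057,0.099,0],[-0.006,0.104,0],[-0.0062,0.107,0]], angular=[[0,0,0],[0,0,0],[0,0,0],[0,0,0],[0,0,0],[0,0,0],[0,0,0],[0,0,0],[0,0,0],[0,0,0],[0,0,0],[0,0,0],[0,0,0],[0,0,0],[0,0,0],[0,0,0],[0,0,0],[0,0,0]])

```text
t: 20.05
tool_pos: [0.5793, 0.2449, 0.0268]
eef_rot: [0.687, 0.726, -0.001, 0.002]
ft_force: [1.0, -10.6, 4.7]
gripper_width: 0.0503
gripper_force: 5.0
```

```bash
python3 -c "
from h import *
print(get_state()['ft_force'])
p,W=scene('n9',.576,.298,.055)
"
```

```text
[  1.04458141 -10.57998494   4.73645307]
374 [0.58442372 0.29477322 0.03346205] ((572.269775390625, 298.12371826171875), 53.88651657104492)
```

Call:
carry_out(offset=[[-0.0001,0.002,0],[-0.0002,0.004,0],[-0.0003,0.006,0],[-0.0005,0.008,0],[-0.0006,0.01,0],[-0.0007,0.012,0],[-0.0008,0.014,0]], angular=[[0,0,0],[0,0,0],[0,0,0],[0,0,0],[0,0,0],[0,0,0],[0,0,0]])

```text
t: 20.98
tool_pos: [0.5786, 0.2584, 0.0269]
eef_rot: [0.688, 0.726, -0.001, 0.002]
ft_force: [0.0, -9.9, 5.7]
gripper_width: 0.0503
gripper_force: 5.0
```

Call:
carry_out(offset=[[-0.0001,0.0015,0],[-0.0002,0.003,0],[-0.0003,0.0045,0],[-0.0003,0.006,0]], angular=[[0,0,0],[0,0,0],[0,0,0],[0,0,0]])

```text
t: 21.48
tool_pos: [0.5784, 0.2644, 0.0269]
eef_rot: [0.688, 0.726, -0.001, 0.002]
ft_force: [0.5, -10.3, 5.9]
gripper_width: 0.0503
gripper_force: 5.0
```

Call:
carry_out(offset=[[0,0.001,0],[0,0.002,0]], angular=[[0,0,0],[0,0,0]])

```text
t: 21.72
tool_pos: [0.5783, 0.2663, 0.0269]
eef_rot: [0.688, 0.726, -0.001, 0.002]
ft_force: [0.1, -10.9, 6.6]
gripper_width: 0.0506
gripper_force: 5.1
```

Call:
carry_out(offset=[[0,0.001,0],[0,0.002,0]], angular=[[0,0,0],[0,0,0]])

```text
t: 21.98
tool_pos: [0.5783, 0.2674, 0.0268]
eef_rot: [0.688, 0.726, -0.002, 0.002]
ft_force: [-0.8, -13.7, 7.6]
gripper_width: 0.0506
gripper_force: 6.5
```

Call:
carry_out(offset=[[0,0.0005,0],[0,0.0008,0]], angular=[[0,0,0],[0,0,0]])

```text
t: 22.22
tool_pos: [0.5784, 0.2675, 0.0268]
eef_rot: [0.688, 0.726, -0.002, 0.002]
ft_force: [-0.7, -15.0, 7.4]
gripper_width: 0.0504
gripper_force: 7.2
```

Call:
carry_out(offset=[[0,-0.005,0],[0,-0.02,0],[0,-0.05,0],[0,-0.07,0.01],[0,-0.07,0.06],[0,-0.07,0.12],[0.04,-0.05,0.12],[0.08,-0.02,0.12],[0.11,0.015,0.12],[0.126,0.043,0.12],[0.126,0.043,0.12]], angular=[[0,0,0],[0,0,0],[0,0,0],[0,0,0],[0,0,0],[0,0,0],[0,0,0],[0,0,0],[0,0,0],[0,0,0],[0,0,0]])

```text
t: 23.6
tool_pos: [0.7027, 0.3191, 0.1454]
eef_rot: [0.685, 0.729, 0.0, -0.001]
ft_force: [-0.6, 0.5, -0.4]
gripper_width: 0.0507
gripper_force: 0.0
```

```bash
python3 -c "
from h import *
p,W=scene('n10',.5745,.3126,.05)
top('n11',[(.576,-.232),(.683,.045)])
c=cv2.resize(p[180:330,340:560],None,fx=3.2,fy=3.2,interpolation=cv2.INTER_CUBIC); cv2.imwrite('pics/c10.png',c[:,:,::-1])
"
```

```text
855 [0.5748415  0.31230834 0.03374278] ((576.291259765625, 315.8030090332031), 48.44135284423828)
tin 1034 ((575.7649536132812, -232.0749969482422), 43.30811309814453)
tin 992 ((683.0410766601562, 45.35635757446289), 43.29278564453125)
23.7 [0.70303204 0.31551795 0.14630578] [-0.03668817 -1.19862574  0.34323791]
```

View pics/c10.png

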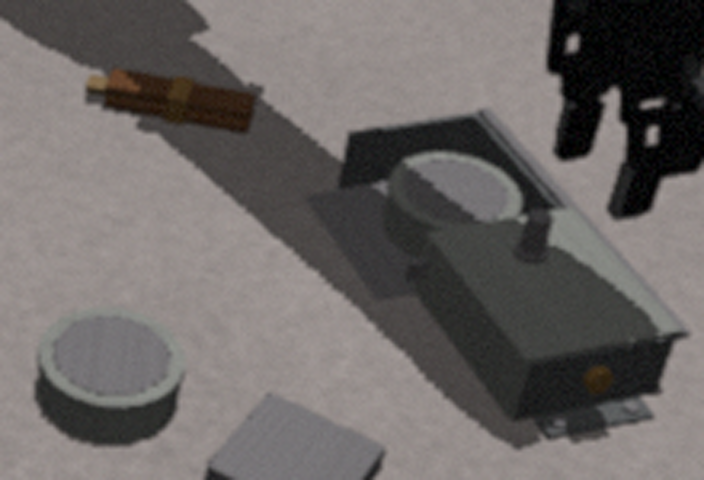

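The tin sits fully in the bay, upright and against the back wall, and the other two tins are unmoved. Now to shut the cover.

Call:
carry_out(offset=[[0,0,0],[0,0,0],[0,0,0],[0,0,-0.03],[0,0,-0.055],[0,0,-0.067],[-0.006,-0.0003,-0.067],[-0.011,-0.0006,-0.067],[-0.015,-0.001,-0.067],[-0.019,-0.001,-0.067],[-0.025,-0.0014,-0.067],[-0.033,-0.002,-0.067],[-0.041,-0.0024,-0.067],[-0.049,-0.0028,-0.067],[-0.057,-0.0033,-0.067]], angular=[[0,0,0],[0,0,0],[0,0,0],[0,0,0],[0,0,0],[0,0,0],[0,0,0],[0,0,0],[0,0,0],[0,0,0],[0,0,0],[0,0,0],[0,0,0],[0,0,0],[0,0,0]], claw=0)

```text
t: 25.58
tool_pos: [0.6455, 0.3126, 0.0793]
eef_rot: [0.686, 0.727, -0.0, -0.0]
ft_force: [1.3, 0.7, 1.5]
gripper_width: -0.0002
gripper_force: 1.0
```

Call:
carry_out(offset=[[-0.008,-0.0005,0],[-0.016,-0.0009,0],[-0.024,-0.0014,0],[-0.032,-0.0019,0],[-0.04,-0.0023,0],[-0.048,-0.0028,0],[-0.056,-0.0033,0],[-0.062,-0.0036,0],[-0.066,-0.0038,0],[-0.069,-0.004,0],[-0.071,-0.0041,0]], angular=[[0,0,0],[0,0,0],[0,0,0],[0,0,0],[0,0,0],[0,0,0],[0,0,0],[0,0,0],[0,0,0],[0,0,0],[0,0,0]])

```text
t: 26.95
tool_pos: [0.5749, 0.3087, 0.0792]
eef_rot: [0.686, 0.727, -0.0, -0.0]
ft_force: [1.2, -0.1, 1.4]
gripper_width: -0.0001
gripper_force: 0.8
```

Call:
carry_out(offset=[[-0.0015,0,0],[-0.003,0,0],[-0.0045,0,0]], angular=[[0,0,0],[0,0,0],[0,0,0]])

```text
t: 27.32
tool_pos: [0.5705, 0.3085, 0.0792]
eef_rot: [0.686, 0.727, -0.0, 0.0]
ft_force: [1.6, -0.3, 1.6]
gripper_width: 0.0002
gripper_force: 0.8
```

Call:
carry_out(offset=[[-0.0015,0,0],[-0.003,0,0],[-0.004,0,0]], angular=[[0,0,0],[0,0,0],[0,0,0]])

```text
t: 27.7
tool_pos: [0.5696, 0.3083, 0.0797]
eef_rot: [0.687, 0.727, 0.002, 0.002]
ft_force: [16.2, 2.2, -8.9]
gripper_width: 0.0001
gripper_force: 8.2
```

Call:
carry_out(offset=[[-0.001,0,0],[-0.002,0,0]], angular=[[0,0,0],[0,0,0]])

```text
t: 27.95
tool_pos: [0.5694, 0.3083, 0.0799]
eef_rot: [0.687, 0.727, 0.004, 0.003]
ft_force: [23.9, 4.7, -14.3]
gripper_width: -0.0001
gripper_force: 11.8
```

The stop is reached. Backing off and checking.

Call:
carry_out(offset=[[0.006,0,0],[0.025,0.001,0],[0.03,0.001,0.05],[0.03,0,0.1],[0.03,-0.06,0.12],[0.03,-0.12,0.12],[0.03,-0.18,0.12],[0.03,-0.24,0.12],[0.03,-0.3,0.12],[0.03,-0.36,0.12],[0.03,-0.36,0.12],[0.03,-0.36,0.12]], angular=[[0,0,0],[0,0,0],[0,0,0],[0,0,0],[0,0,0],[0,0,0],[0,0,0],[0,0,0],[0,0,0],[0,0,0],[0,0,0],[0,0,0]])

```text
t: 29.45
tool_pos: [0.5942, -0.0506, 0.1989]
eef_rot: [0.686, 0.727, 0.0, -0.001]
ft_force: [0.5, 0.4, 0.8]
gripper_width: 0.0001
gripper_force: 0.0
```

```bash
python3 -c "
from h import *
p,W=top('n12',[(.576,-.232),(.683,.045)])
z=W[...,2];m=(z>.072)&(z<.09)&(W[...,1]>.28)&(W[...,1]<.35)&(W[...,0]>.5)&(W[...,0]<.72);print('knob',W[m].mean(0),m.sum())
cv2.imwrite('pics/c12.png',cv2.resize(p[140:340,100:510],None,fx=1.9,fy=1.9)[:,:,::-1])
"
```

```text
tin 1043 ((575.0313110351562, -232.3594970703125), 43.189701080322266)
tin 192 ((685.0070190429688, 66.82286071777344), 35.701812744140625)
29.5 [ 0.59438109 -0.0494987   0.19884897] [0.44831712 0.96200926 0.24461568]
knob [0.54910487 0.30747373 0.0813649 ] 44
```

View pics/c12.png

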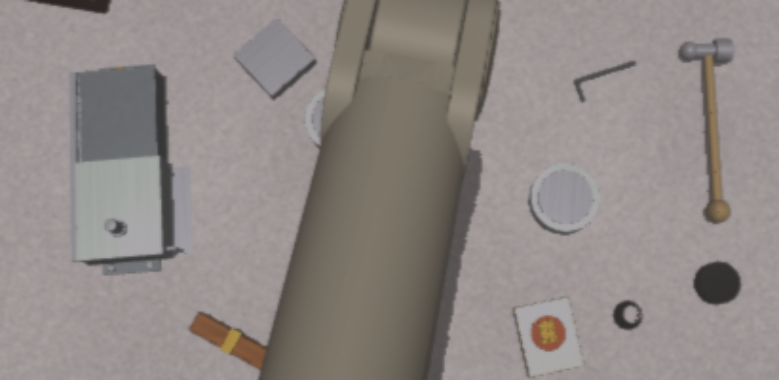

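The cover now spans the bay right to its near wall, with the knob at crop (115,227). The knob travelled 115 mm, so it is shut. The bystanders I can see are in place (the pliers and tin A are partly or wholly hidden by the arm). Handing in.

```bash
python3 -c "
from h import *
print(env.finish_job())"
```

```text
the job is handed in; nothing more can be done
None
```

The job is handed in: tin C was the heavy one (about 6.6 N against 1.4 N for tin A; B was not nudged), it is fully home in the bay, and the cover is shut to its stop after about 29.5 s, with tin A nudged 13 mm and tin B unmoved.

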